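# Stack the slide boxes on their docking tray

### The arm

A 6-joint arm with a two-finger parallel gripper is mounted at the origin on the work surface. World frame = base frame: x ahead of the robot, y to its left, z up, the work surface at z = 0. Lengths are in mm, angles in degrees, forces in N, time in s.
With the tool pointing down it reaches from about 300 to 850 mm from the base axis. Payload 4.2 kg.
Tool frame: the origin (TCP) lies between the finger pads; the fingertips stand ahead of it and the grasp point (between the pads) lies 8 mm behind it (env.tip_reach is the x of the fingertips in the tool frame, in mm); x points along the fingers, y is the direction in which the jaws open and shut, and the axes are right-handed (so a half turn about x gives the same grasp; the last joint's range is limited). The gripper opens to 91 mm and grips with 3 to 60 N. Pads are 32 mm wide; open, the fingers measure 118 mm over their backs; the gripper's body (76 mm by 178 mm) begins 60 mm behind the grasp point.
Start: joints at [-72.88, 18.312, 89.639, -0, 72.044, -1.146], TCP at [180.224, -546.042, 224.976] pointing down, gripper open.
Joint ranges: [-177.97, 177.97], [-48.28, 115.42], [12.27, 149.76], [-77.06, 257.06], [2.81, 150.46], [-146.56, 146.56]. Speed limits (degrees/s): [147.25, 147.25, 180, 180, 180, 180].

### API

Orientations are given as [roll, pitch, yaw] about the fixed x, y, z axes, in that order (R = Rz(yaw) Ry(pitch) Rx(roll)).
In Python, from workcell import env, cams gives the robot as it stands.
- The arm moves only by the tool arm_command, never from a script. Its argument "deltas" is a list of rows, each a list of 3 entries, a list of its own where there are three numbers: the opening, from 0 (shut) to 1 (fully open), then the shift along the world's x, y, z in mm, then the turn about the world's z in rad. A call has 1 to 20 rows; each row is the pose to reach, as a shift and turn from the pose commanded when the call began; what a row does not reach only later rows make up. A row lasts 1/10 s, in which the tool goes at most 50 mm and 8.59 degrees, less where a joint would pass 70% of its speed; a pose out of reach is approached as far as the arm can. A call with a gripper value outside its range is refused whole. The fingers move at their own pace and stop on an object; "grip_force" is the grip in N (left out, the last holds). Time passes only in rows, so rows that repeat a pose let the fingers close. It gives the time, the measured TCP pose, the force and the opening at its end, in the units of the state.
- env.state(): the state, without advancing time (a new reading comes with each control period).
- cams.grab_frame(name): name is "scene" or "top" or "wrist"; returns a dict with "img" (384x512x3 uint8, red, green, blue), "K" (3x3 intrinsics, pixels), "rvec" (rotation vector, rad) and "tvec" (3), from world to camera coordinates, as OpenCV has them. Camera axes: x right, y down, z forward; pixel columns grow to the right and rows downward; lengths in mm; the calibration is good to about 2 mm. A picture is of the moment at which its call begins. There is no depth.
- env.job_done(): hands the job in, once; it reports no verdict.
Trained networks look in a picture, given as the dict that the camera call returned (one of the last four; its "shot" number tells which), for a name from the list of things; names that differ only in an ending like _2 or _b are one class to them, and where a whole thing is asked for, a point or a joint stands for the part that bears it (a point fixed in the world has none). Each returns a list of dicts, best first, with "conf" (0 to 1); they miss things now and then, are a little off and sometimes report something else, mostly with a low value. They report only what shows in the picture. A call takes as long as a camera call.
- cams.silhouettes(picture, name): "region" (384x512 bool, what is visible of it) and "centre" ([column, row] in pixels, amid what is visible of it).
The state is a dict: "time_s": time; "qpos": joint angles; "qvel": joint speeds; "effort": joint torques, N m; "ee_pos": TCP position; "ee_rot": TCP orientation; "force": force on the tool from outside, world axes, zero at the start; "torque": the same for the moment, N m; "gripper_width": finger opening in mm.
Only numpy, scipy, OpenCV 4.12 (cv2) and the standard library are available. Lean on these libraries where they do the work, as an engineer would, in place of code of your own. Each camera call takes 0.05 s, during which the arm holds its last target.

### The job

Tidy the microscope bench into one stack, building it from the black docking tray upward: the blue box on the tray, the yellow box on the blue, the red box on the yellow, and last the open green specimen carrier on top, each with its four feet fully down in the four recesses beneath it. Keep them upright, set each one down gently rather than dropping it, and leave the brown bottle, the glass dish and the green jar where they stand.

Things in the scene. Friction and masses are not known exactly. Their poses are not given: they have to be found in the camera images.
- dock: flat black docking tray, fixed, 126 (x) x 86 (y) x 10 mm high. In its top 4 square recesses, 20 x 20 mm, 5 mm deep, bright metal floors, at x +-34, y +-15 mm. A box seated in it has its origin 5 mm above this one. Origin: centre of the underside, on the bench; x along the 126 mm side, z up.
- blue_box: blue latched slide box, loose, 96 (x) x 56 (y) x 49 mm high, 0.18 kg; sides vertical from 6 mm up. 4 tapered feet, 6 mm high, at x +-34, y +-15 mm (9 mm wide at tip, 14 at top); 4 recesses in the lid, 20 x 20 mm, 5 deep, at the same x, y. What is seated on it has its origin 44 mm above this one. Origin: centre of underside at the foot tips; z up. A half turn about z makes no difference.
- yellow_box: yellow latched slide box, loose, 96 (x) x 56 (y) x 49 mm high, 0.18 kg; sides vertical from 6 mm up. 4 tapered feet, 6 mm high, at x +-34, y +-15 mm (9 mm wide at tip, 14 at top); 4 recesses in the lid, 20 x 20 mm, 5 deep, at the same x, y. What is seated on it has its origin 44 mm above this one. Origin: centre of underside at the foot tips; z up. A half turn about z makes no difference.
- red_box: red latched slide box, loose, 96 (x) x 56 (y) x 49 mm high, 0.18 kg; sides vertical from 6 mm up. 4 tapered feet, 6 mm high, at x +-34, y +-15 mm (9 mm wide at tip, 14 at top); 4 recesses in the lid, 20 x 20 mm, 5 deep, at the same x, y. What is seated on it has its origin 44 mm above this one. Origin: centre of underside at the foot tips; z up. A half turn about z makes no difference.
- carrier: green open-topped specimen carrier, loose, 96 (x) x 56 (y) x 36 mm high, 0.14 kg; outer walls vertical, 4 mm thick, from 6 to 36 mm up; inside a round metal mount, top at 20 mm. Same 4 feet as the boxes, at x +-34, y +-15 mm. Can be gripped across its 56 mm width. Origin: centre of underside at the foot tips; z up. A half turn about z makes no difference.
- oil_bottle: small brown glass bottle with white cap, 38 mm diameter, 75 mm high, loose, not to be disturbed. Origin: centre of its underside.
- dish: flat round lidded glass dish, 62 mm diameter, 16 mm high, loose, not to be disturbed. Origin: centre of its underside.
- stain_jar: green glass jar with white lid, 48 mm diameter, 60 mm high, loose, not to be disturbed. Origin: centre of its underside.

How it is judged (in metres and radians):
On the way, in this order (a step that is already met when the one before it is completed fails the run):
1. the blue box is seated on the tray, feet in the recesses, and let go (horizontal distance between blue_box and dock below 0.007 m and z of blue_box in the frame of dock between 0.003 and 0.007 m and angle between the x axis of blue_box and the x axis of dock, either way round below 0.14 rad and angle between blue_box's own z axis and vertical below 0.05 rad and contact force between blue_box and the fingers below 0.05 N), for 0.2 s.
2. the yellow box is seated on the blue box, feet in the recesses, and let go (horizontal distance between yellow_box and blue_box below 0.007 m and z of yellow_box in the frame of blue_box between 0.042 and 0.046 m and angle between the x axis of yellow_box and the x axis of blue_box, either way round below 0.14 rad and angle between yellow_box's own z axis and vertical below 0.05 rad and contact force between yellow_box and the fingers below 0.05 N), for 0.2 s.
3. the red box is seated on the yellow box, feet in the recesses, and let go (horizontal distance between red_box and yellow_box below 0.007 m and z of red_box in the frame of yellow_box between 0.042 and 0.046 m and angle between the x axis of red_box and the x axis of yellow_box, either way round below 0.14 rad and angle between red_box's own z axis and vertical below 0.05 rad and contact force between red_box and the fingers below 0.05 N), for 0.2 s.
4. the green carrier is seated on the red box, feet in the recesses, and let go (horizontal distance between carrier and red_box below 0.007 m and z of carrier in the frame of red_box between 0.042 and 0.046 m and angle between the x axis of carrier and the x axis of red_box, either way round below 0.14 rad and angle between carrier's own z axis and vertical below 0.05 rad and contact force between carrier and the fingers below 0.05 N), for 0.2 s.
At the end, for the whole second after the job is handed in: Blue box seated on the tray, yellow on blue, red on yellow, green carrier on red: each centred within 7 mm of the one below, at its seated height within 2 mm, aligned within 0.14 rad (either way round), upright within 0.05 rad, at rest and released (all of step 1 and all of step 2 and all of step 3 and all of step 4 and linear speed of each of blue_box, yellow_box, red_box, carrier below 0.02 m/s and angular speed of each of blue_box, yellow_box, red_box, carrier below 0.1 rad/s); the robot touches nothing.
It fails at once if the brown bottle, glass dish or green jar is disturbed (moved over 20 mm) (distance of any of oil_bottle, dish, stain_jar from where it was at the start of the episode above 0.02 m).
It fails at once if a box or the carrier is tipped by more than 0.5 rad (angle between any of blue_box, yellow_box, red_box, carrier's own z axis and vertical above 0.5 rad).
It fails at once if a box or the carrier is pressed hard onto what it is stacked on (over 60 N) (contact force between blue_box and dock above 60 N or contact force between yellow_box and blue_box above 60 N or contact force between red_box and yellow_box above 60 N or contact force between carrier and red_box above 60 N).
It fails at once if a box or the carrier is dropped (falls freely, out of the fingers, at over 0.5 m/s: a fall of about 13 mm) ((linear speed of blue_box above 0.5 m/s and contact force between blue_box and the fingers below 0.05 N) or (linear speed of yellow_box above 0.5 m/s and contact force between yellow_box and the fingers below 0.05 N) or (linear speed of red_box above 0.5 m/s and contact force between red_box and the fingers below 0.05 N) or (linear speed of carrier above 0.5 m/s and contact force between carrier and the fingers below 0.05 N)).
It also fails if it takes over 136 s, if anything falls off the work surface, if the arm or the gripper's body presses on something with over 40 N, if the wrist force passes 120 N, or if a joint passes its speed limit or range.

## Working session

There is one attempt and no reset: what is moved stays moved. The work goes in short steps, Python scripts to look and compute and a tool call to move; the robot and the scene stay as the last step left them, time stands still between calls to the robot, and variables do not carry over. Pictures are saved under pics/ and viewed, and the job is handed in when it is done.

Besides the shell and the picture viewer there is one more tool, called after "Emit:" by a JSON object that holds its "op" and its "data". arm_command: Moves the arm, as the interface text tells. Its arguments: {"type":"object","properties":{"deltas":{"type":"array","items":{"type":"array"}},"grip_force":{"type":"number"}},"required":["deltas"]}

```bash
ls; mkdir -p pics; python3 - <<'E'
from workcell import env,cams
import cv2
print(env.state()); print(env.tip_reach)
for n in("scene","top","wrist"):
    f=cams.grab_frame(n); cv2.imwrite(f"pics/{n}0.png",f["img"][:,:,::-1])
    print(n,f["K"].tolist(),f["rvec"],f["tvec"])
E
```

```text
pics
{'time_s': 0.0, 'qpos': array([-7.28830476e+01,  1.83506694e+01,  8.97054850e+01, -1.21864075e-03,
        7.20418862e+01, -1.14539989e+00]), 'qvel': array([-0.02824797,  0.00236762,  0.12824547, -0.0425728 , -0.0439918 ,
        0.04100112]), 'effort': array([-6.44116408e-04, -4.12462199e+01, -2.31972224e+01,  7.27024348e-02,
        4.55275190e-02, -1.43076863e-04]), 'ee_pos': array([ 180.04806087, -545.58942986,  224.13622811]), 'ee_rot': array([-90.46831956,  89.90195256, 107.79440942]), 'force': array([ 0.26928609,  0.11487391, -0.17441617]), 'torque': array([-0.01268071, -0.0101275 ,  0.03958319]), 'gripper_width': 91.1305706740276}
11.0
scene [[378.6658349787827, 0.0, 249.41817395912798], [0.0, 378.6658349787827, 190.7167160006235], [0.0, 0.0, 1.0]] [ 1.40254982  2.20111043 -0.89010908] [ 241.24131463 -318.24577781 1290.88603623]
top [[494.8480103837994, 0.0, 254.0720302556628], [0.0, 494.8480103837994, 187.8002296843342], [0.0, 0.0, 1.0]] [ 2.16954975 -2.11579166  0.18847115] [ -34.34262881  535.75955847 1328.26060412]
wrist [[338.7425553710826, 0.0, 254.75439982795857], [0.0, 338.7425553710826, 190.08019353251788], [0.0, 0.0, 1.0]] [-2.38580885  1.72611477  0.2038664 ] [-574.95443536  -25.09917979  388.91820458]
```

View pics/top0.png

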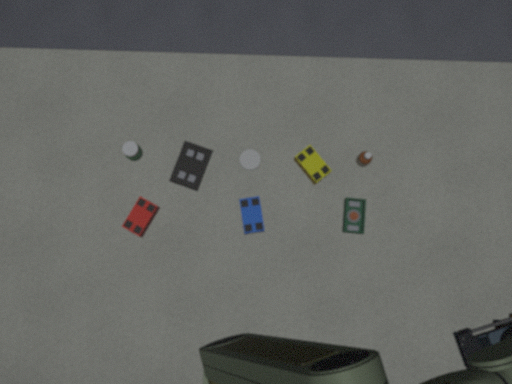

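View pics/scene0.png

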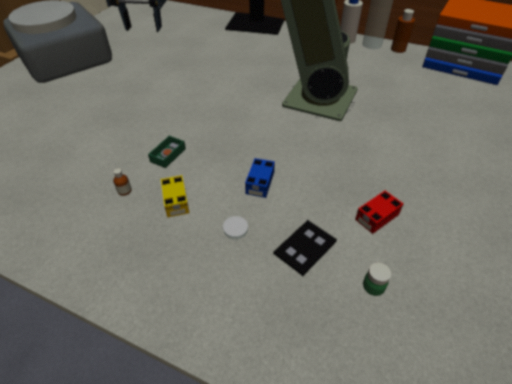

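View pics/wrist0.png

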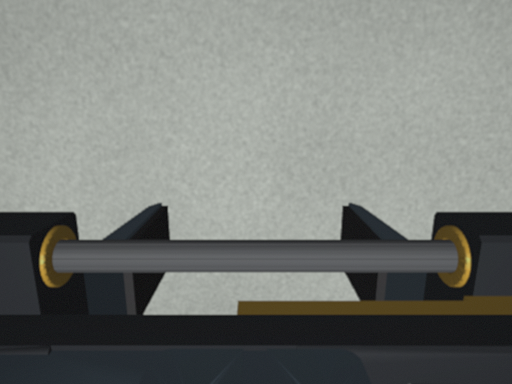

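```bash
cat > h.py <<'E'
from workcell import env,cams
import numpy as np, cv2
from scipy.optimize import minimize
def prism(sx,sy,z0,z1,cx=0,cy=0):
    return np.array([[cx+a*sx/2,cy+b*sy/2,z] for a in(-1,1) for b in(-1,1) for z in(z0,z1)],float)
FEET=[prism(11,11,0,6,a*34,b*15) for a in(-1,1) for b in(-1,1)]
def cyl(d,h): 
    t=np.linspace(0,2*np.pi,40); return [np.array([[d/2*np.cos(a),d/2*np.sin(a),z] for a in t for z in(0,h)])]
M={n:[prism(96,56,6,49)]+FEET for n in("blue_box","yellow_box","red_box")}
M["carrier"]=[prism(96,56,6,36)]+FEET
M["dock"]=[prism(126,86,0,10)]
M["dish"]=cyl(62,16); M["oil_bottle"]=cyl(38,75); M["stain_jar"]=cyl(48,60)
S=4
def render(parts,p,z0,f):
    c,s=np.cos(p[2]),np.sin(p[2]); R=np.array([[c,-s,0],[s,c,0],[0,0,1]])
    im=np.zeros((384*S,512*S),np.uint8)
    for P in parts:
        W=P@R.T+[p[0],p[1],z0]
        u=cv2.projectPoints(W,f["rvec"],f["tvec"],f["K"],None)[0][:,0]
        h=cv2.convexHull(((u+.5)*S-.5).astype(np.float32))[:,0]
        cv2.fillConvexPoly(im,np.round(h*16).astype(np.int32),255,shift=4)
    return cv2.resize(im,(512,384),interpolation=cv2.INTER_AREA)/255.
def backproj(f,uv,z):
    R=cv2.Rodrigues(np.array(f["rvec"]))[0]; t=np.array(f["tvec"]).ravel()
    C=-R.T@t; d=R.T@np.linalg.inv(f["K"])@np.array([uv[0],uv[1],1.])
    return C+d*(z-C[2])/d[2]
def fit(views,name,z0=0,p0=None):
    """views: list of (frame,mask)"""
    parts=M[name]; f0,m0=views[0]
    def cost(p): return sum(np.abs(render(parts,p,z0,f)-m).sum()/m.sum() for f,m in views)
    if p0 is None:
        ys,xs=np.nonzero(m0); g=backproj(f0,(xs.mean(),ys.mean()),z0+25)
        starts=[[g[0],g[1],a] for a in np.arange(0,np.pi,np.pi/8)]
    else: starts=[p0]
    starts=sorted(starts,key=cost)[:2]; best=None
    for s in starts:
        s=np.array(s,float); sim=np.array([s,s+[8,0,0],s+[0,8,0],s+[0,0,.15]])
        r=minimize(cost,s,method="Nelder-Mead",options=dict(initial_simplex=sim,xatol=.02,fatol=1e-5,maxiter=250))
        if best is None or r.fun<best.fun: best=r
    return best.x,best.fun
def look(names,cam,z0=0):
    f=cams.grab_frame(cam); o={}
    for n in names:
        r=cams.silhouettes(f,n)
        if r: o[n]=(f,r[0]["region"].astype(float),r[0]["conf"])
    return f,o
E
cat > a.py <<'E'
from h import *
N=list(M)
ft,ot=look(N,"top"); fs,os_=look(N,"scene")
print(env.state()["time_s"])
for n in N:
    for lab,v in(("top",[ot.get(n)]),("scene",[os_.get(n)]),("both",[ot.get(n),os_.get(n)])):
        if None in v: print(n,lab,"missing"); continue
        x,c=fit([(a,b) for a,b,_ in v],n)
        print(n,lab,x[:2].round(1),np.degrees(x[2]).round(1),round(c,3),[round(a[2],2) for a in v])
E
python3 a.py
```

```text
1.05
blue_box top [462.2 -16.3] 10.4 0.054 [0.7]
blue_box scene [462.4 -17.3] 10.0 0.039 [0.95]
blue_box both [462.5 -16.9] 10.4 0.1 [0.7, 0.95]
yellow_box top [ 610.9 -184.7] 40.2 0.05 [0.55]
yellow_box scene [ 610.7 -185. ] 39.5 0.041 [0.81]
yellow_box both [ 610.9 -184.9] 39.4 0.095 [0.55, 0.81]
red_box top [450.8 289.5] 151.2 0.054 [0.84]
red_box scene [452.4 289.7] 152.1 0.036 [0.85]
red_box both [451.5 289.8] 152.1 0.098 [0.84, 0.85]
carrier top [ 471.  -303.6] -3.2 0.043 [0.91]
carrier scene [ 469.1 -304.9] 177.5 0.055 [0.91]
carrier both [ 470.7 -303.7] 177.1 0.104 [0.91, 0.91]
dock top [ 479.8 -310.3] 162.7 0.751 [0.7]
dock scene [604.1 160.6] 161.8 0.03 [0.86]
dock both [ 467.3 -311.3] 9.7 2.296 [0.7, 0.86]
dish top [626.9  -7.3] 93.8 0.064 [0.84]
dish scene [622.4  -8.6] 32.3 0.158 [0.65]
dish both [626.6  -7.9] 3.6 0.24 [0.84, 0.65]
oil_bottle top [ 626.5 -325.5] 37.9 0.359 [0.68]
oil_bottle scene [ 632.3 -333.9] 35.3 0.362 [0.92]
oil_bottle both [ 633.2 -332.8] 144.4 0.748 [0.68, 0.92]
stain_jar top [636.  323.3] 50.2 0.163 [0.81]
stain_jar scene [638.4 324.4] 155.2 0.158 [0.82]
stain_jar both [637.8 324.5] 49.0 0.326 [0.81, 0.82]
```

```bash
cat >> h.py <<'E'
from scipy.spatial.transform import Rotation as Ro
def tool():
    s=env.state(); R=Ro.from_euler("xyz",s["ee_rot"],degrees=True).as_matrix()
    return s,R
E
python3 - <<'E'
from h import *
s,R=tool(); print(R.round(3)); print("jaw yaw",np.degrees(np.arctan2(R[1,1],R[0,1])))
f=cams.grab_frame("top")
for r in cams.silhouettes(f,"dock"):
    m=r["region"].astype(float); print(r["conf"],r["centre"],m.sum())
    print(fit([(f,m)],"dock"))
E
```

```text
[[ 0.     0.313 -0.95 ]
 [-0.    -0.95  -0.313]
 [-1.     0.    -0.   ]]
jaw yaw -71.7343919411991
0.64 [192.3, 165.6] 1291.0
(array([ 6.04366604e+02,  1.60918886e+02, -3.19570390e-01]), np.float64(0.050673592442399114))
```

Emit:
{"op": "arm_command", "data": {"deltas": [[1,[282,529,0],-0.14],[1,[282,529,0],-0.14],[1,[282,529,0],-0.14],[1,[282,529,0],-0.14],[1,[282,529,0],-0.14],[1,[282,529,0],-0.14],[1,[282,529,0],-0.14],[1,[282,529,0],-0.14],[1,[282,529,0],-0.14],[1,[282,529,0],-0.14],[1,[282,529,0],-0.14],[1,[282,529,0],-0.14],[1,[282,529,0],-0.14],[1,[282,529,0],-0.14],[1,[282,529,0],-0.14],[1,[282,529,0],-0.14],[1,[282,529,0],-0.14],[1,[282,529,0],-0.14]], "grip_force": 25}}

```text
time_s: 2.95
ee_pos: [462.0, -18.0, 225.1]
ee_rot: [130.6, 90.0, -39.3]
force: [1.0, -0.3, -0.3]
gripper_width: 91.2
```

```bash
cat > w.py <<'E'
from h import *
import sys
name=sys.argv[1]; z0=float(sys.argv[2]); tag=sys.argv[3]
s,R=tool(); print(s["time_s"],s["ee_pos"].round(1),"jaw",np.degrees(np.arctan2(R[1,1],R[0,1])).round(2),"R20",R[2].round(3),s["gripper_width"].round(1),s["force"].round(1))
f=cams.grab_frame("wrist"); im=f["img"][:,:,::-1].copy()
r=cams.silhouettes(f,name)
for q in r: print(q["conf"],q["centre"],q["region"].sum())
if r:
    m=r[0]["region"]; c=cv2.findContours(m.astype(np.uint8),cv2.RETR_EXTERNAL,cv2.CHAIN_APPROX_NONE)[0]
    cv2.drawContours(im,c,-1,(255,0,255),1)
    if len(sys.argv)>4:
        x,e=fit([(f,m.astype(float))],name,z0); print(x[:2].round(1),np.degrees(x[2]).round(1),round(e,3))
cv2.imwrite(f"pics/{tag}.png",im)
E
python3 w.py blue_box 0 w1 fit
```

```text
Traceback (most recent call last):
  File "w.py", line 4, in <module>
    s,R=tool(); print(s["time_s"],s["ee_pos"].round(1),"jaw",np.degrees(np.arctan2(R[1,1],R[0,1])).round(2),"R20",R[2].round(3),s["gripper_width"].round(1),s["force"].round(1))
                                                                                                                                ^^^^^^^^^^^^^^^^^^^^^^^^
AttributeError: 'float' object has no attribute 'round'
```

```bash
sed -i 's/s\["gripper_width"\].round(1)/round(s["gripper_width"],1)/' w.py
python3 w.py blue_box 0 w1 fit
```

```text
2.95 [462.  -18.  225.1] jaw -79.86 R20 [-1.  0. -0.] 91.2 [ 1.  -0.3 -0.3]
0.61 [255.3, 174.2] 5305
[462.7 -16.1] 10.0 0.013
```

View pics/w1.png

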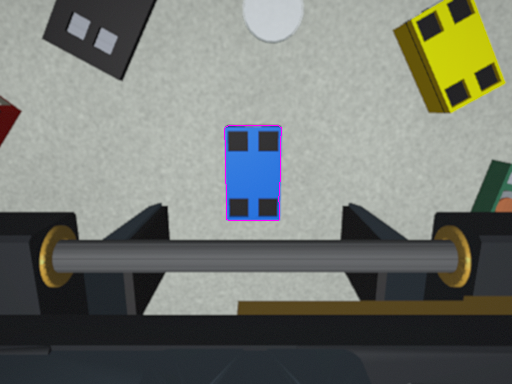

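Emit:
{"op": "arm_command", "data": {"deltas": [[1,[0.5,0.5,-45],0],[1,[0.5,0.5,-90],0],[1,[0.5,0.5,-130],0],[1,[0.5,0.5,-160],0],[1,[0.5,0.5,-180],0],[1,[0.5,0.5,-195],0],[1,[0.5,0.5,-202],0],[1,[0.5,0.5,-202],0],[1,[0.5,0.5,-202],0],[0,[0.5,0.5,-202],0],[0,[0.5,0.5,-202],0],[0,[0.5,0.5,-202],0],[0,[0.5,0.5,-202],0],[0,[0.5,0.5,-202],0],[0,[0.5,0.5,-202],0],[0,[0.5,0.5,-202],0],[0,[0.5,0.5,-202],0]], "grip_force": 25}}

```text
time_s: 4.75
ee_pos: [462.8, -16.5, 23.2]
ee_rot: [175.5, 90.0, 5.7]
force: [-1.7, 1.4, 4.0]
gripper_width: 55.6
```

Emit:
{"op": "arm_command", "data": {"deltas": [[0,[0,0,15],0],[0,[0,0,40],0],[0,[0,0,80],0],[0,[0,0,110],0],[0,[30,35,110],-0.1],[0,[60,75,110],-0.2],[0,[90,110,110],-0.3],[0,[115,145,110],-0.4],[0,[130,163,110],-0.45],[0,[141.5,177.3,110],-0.497],[0,[141.5,177.3,110],-0.497],[0,[141.5,177.3,110],-0.497],[0,[141.5,177.3,110],-0.497]]}}

```text
time_s: 6.05
ee_pos: [603.2, 159.8, 132.4]
ee_rot: [45.0, 89.9, -153.2]
force: [-0.6, 0.1, -3.8]
gripper_width: 55.9
```

```bash
python3 w.py blue_box 110 w2 fit; python3 - <<'E'
from h import *
for c in("wrist","scene"):
    f=cams.grab_frame(c)
    for r in cams.silhouettes(f,"dock")[:1]: print(c,r["conf"],r["centre"],fit([(f,r["region"].astype(float))],"dock") if c=="scene" else "")
cv2.imwrite("pics/s2.png",f["img"][:,:,::-1])
E
```

```text
6.05 [603.2 159.8 132.4] jaw -108.23 R20 [-1.     0.001  0.001] 55.9 [-0.6  0.1 -3.8]
0.57 [256.0, 204.9] 16701
[603.7 159.8] -18.3 0.732
wrist 0.7 [251.3, 127.7] 
scene 0.69 [304.5, 245.5] (array([ 6.04138017e+02,  1.61453928e+02, -3.33387281e-01]), np.float64(0.12585499316005472))
```

View pics/w2.png

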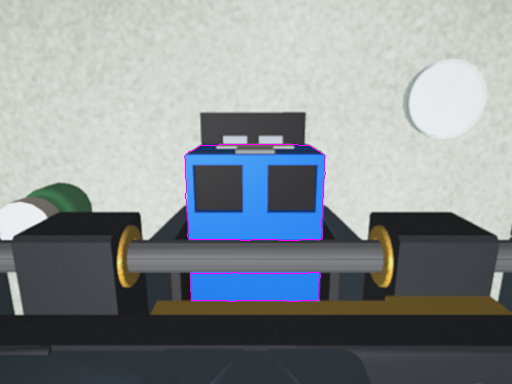

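View pics/s2.png

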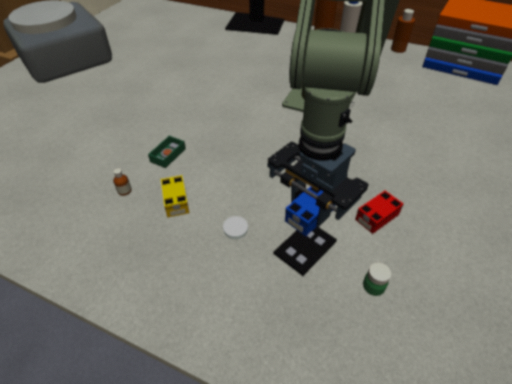

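Emit:
{"op": "arm_command", "data": {"deltas": [[0,[0,0,-25],0],[0,[0,0,-50],0],[0,[0,0,-75],0],[0,[0,0,-88],0],[0,[0,0,-95],0],[0,[0,0,-98],0],[0,[0,0,-98],0],[0,[0,0,-98],0],[0,[0,0,-98],0]]}}

```text
time_s: 7.25
ee_pos: [604.8, 160.9, 36.0]
ee_rot: [-149.4, 89.9, 12.4]
force: [-0.3, -0.2, -2.2]
gripper_width: 56.0
```

```bash
python3 w.py dock 0 w3; python3 - <<'E'
from h import *
f=cams.grab_frame("scene")
im=f["img"][170:280,240:380,::-1]
cv2.imwrite("pics/s3.png",cv2.resize(im,None,fx=5,fy=5,interpolation=cv2.INTER_CUBIC))
E
```

```text
7.25 [604.8 160.9  36. ] jaw -108.23 R20 [-1.    -0.001 -0.002] 56.0 [-0.3 -0.2 -2.2]
0.74 [251.4, 133.4] 5429
```

View pics/w3.png

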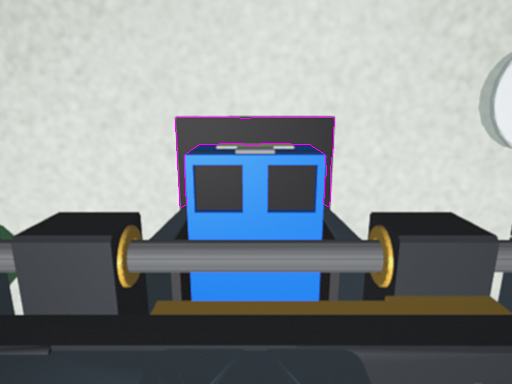

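View pics/s3.png

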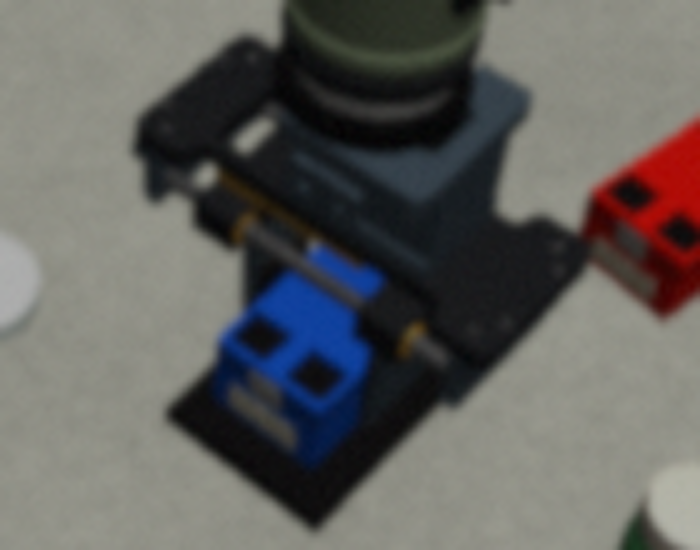

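Emit:
{"op": "arm_command", "data": {"deltas": [[0,[0,0,-1.5],0],[0,[0,0,-3],0],[0,[0,0,-4],0],[0,[0,0,-5],0],[0,[0,0,-6],0],[0,[0,0,-6.5],0],[0,[0,0,-7],0],[0,[0,0,-7],0],[0,[0,0,-7],0]]}}

```text
time_s: 8.3
ee_pos: [604.2, 160.8, 28.2]
ee_rot: [139.4, 90.0, -58.9]
force: [-1.0, 1.0, -0.2]
gripper_width: 55.5
```

Emit:
{"op": "arm_command", "data": {"deltas": [[0,[0,0,-0.5],0],[0,[0,0,-0.5],0],[1,[0,0,-0.5],0],[1,[0,0,-0.5],0],[1,[0,0,-0.5],0],[1,[0,0,-0.5],0],[1,[0,0,-0.5],0],[1,[0,0,-0.5],0],[1,[0,0,10],0],[1,[0,0,40],0],[1,[0,0,90],0],[1,[0,0,140],0],[1,[0,0,190],0],[1,[0,0,200],0],[1,[0,0,200],0],[1,[0,0,200],0]]}}

```text
time_s: 9.9
ee_pos: [603.4, 160.6, 227.0]
ee_rot: [33.5, 89.9, -164.7]
force: [-0.1, -0.2, -0.2]
gripper_width: 91.7
```

```bash
python3 w.py blue_box 5 w4 fit; python3 - <<'E'
from h import *
f,o=look(["blue_box"],"scene"); x,c=fit([o["blue_box"][:2]],"blue_box",5); print(x[:2],np.degrees(x[2]),c)
im=f["img"][170:280,240:380,::-1]
cv2.imwrite("pics/s4.png",cv2.resize(im,None,fx=5,fy=5,interpolation=cv2.INTER_CUBIC))
E
```

```text
9.9 [603.4 160.6 227. ] jaw -108.23 R20 [-1.     0.001  0.002] 91.7 [-0.1 -0.2 -0.2]
[604.32317524 160.2791911 ] -17.646405888228827 0.031432268338807606
```

View pics/w4.png

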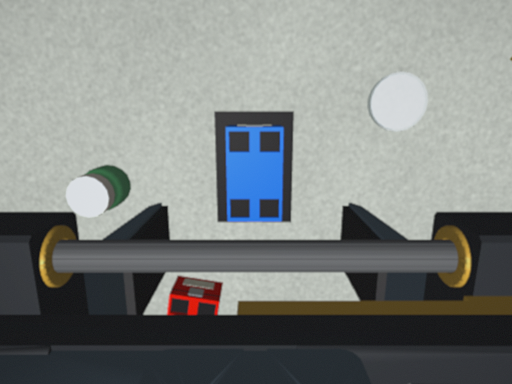

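View pics/s4.png

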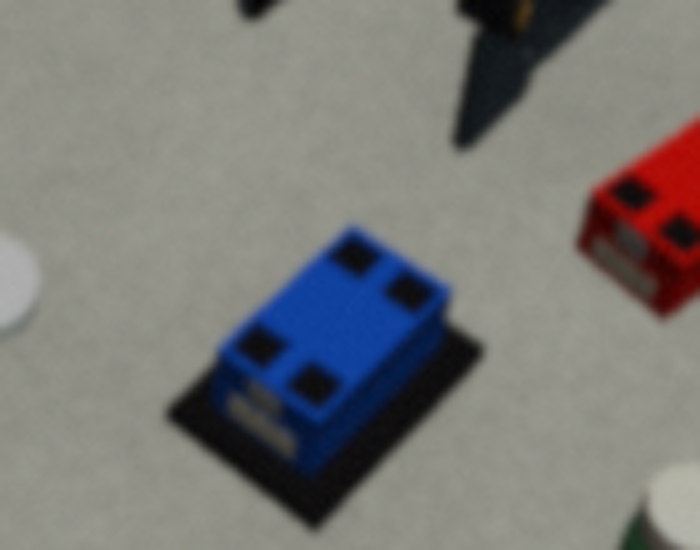

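```bash
python3 - <<'E'
from h import *
f=cams.grab_frame("wrist"); hsv=cv2.cvtColor(f["img"],cv2.COLOR_RGB2HSV)
r=cams.silhouettes(f,"blue_box"); print(len(r))
m=((hsv[...,0]>100)&(hsv[...,0]<125)&(hsv[...,1]>130)); 
n,l,st,_=cv2.connectedComponentsWithStats(m.astype(np.uint8)); i=1+np.argmax(st[1:,4])
hull=cv2.convexHull(np.argwhere(l==i)[:,::-1].astype(np.int32)); m=np.zeros((384,512),np.uint8); cv2.fillConvexPoly(m,hull,1)
o=look(["blue_box"],"scene")[1]
for z in (1,3,5,7,9,11):
    a=fit([(f,m.astype(float))],"blue_box",z); b=fit([o["blue_box"][:2]],"blue_box",z)
    print(z,a[0].round(2),a[1].round(4),b[0].round(2),b[1].round(4))
d=cams.silhouettes(f,"dock"); print(len(d))
E
```

```text
1
1 [604.01 160.55   2.82] 0.0512 [601.41 160.07   2.83] 0.035
3 [604.08 160.53   2.82] 0.0407 [603.   160.39   2.84] 0.0362
5 [ 6.0437e+02  1.6052e+02 -3.2000e-01] 0.033 [ 6.0424e+02  1.6087e+02 -3.1000e-01] 0.0392
7 [ 6.0464e+02  1.6019e+02 -3.2000e-01] 0.0322 [ 6.0578e+02  1.6121e+02 -3.0000e-01] 0.0416
9 [ 6.0507e+02  1.6027e+02 -3.2000e-01] 0.0314 [607.24 161.62   2.84] 0.0444
11 [ 6.0504e+02  1.6038e+02 -3.2000e-01] 0.034 [ 6.0899e+02  1.6203e+02 -3.0000e-01] 0.0488
1
```

Emit:
{"op": "arm_command", "data": {"deltas": [[1,[6.7,-345.7,0],1.005],[1,[6.7,-345.7,0],1.005],[1,[6.7,-345.7,0],1.005],[1,[6.7,-345.7,0],1.005],[1,[6.7,-345.7,0],1.005],[1,[6.7,-345.7,0],1.005],[1,[6.7,-345.7,0],1.005],[1,[6.7,-345.7,0],1.005],[1,[6.7,-345.7,0],1.005],[1,[6.7,-345.7,0],1.005],[1,[6.7,-345.7,0],1.005],[1,[6.7,-345.7,0],1.005],[1,[6.7,-345.7,0],1.005],[1,[6.7,-345.7,0],1.005]]}}

```text
time_s: 11.75
ee_pos: [611.0, -184.2, 228.2]
ee_rot: [119.9, 90.0, -20.7]
force: [-0.1, 0.5, -0.2]
gripper_width: 91.0
```

```bash
python3 w.py yellow_box 0 w5 fit
```

```text
11.75 [ 611.  -184.2  228.2] jaw -50.59 R20 [-1.  0. -0.] 91.0 [-0.1  0.5 -0.2]
0.91 [251.1, 173.1] 5153
[ 610.7 -184.4] 40.0 0.028
```

View pics/w5.png

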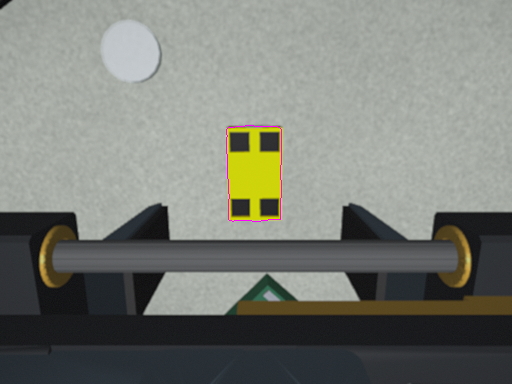

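Emit:
{"op": "arm_command", "data": {"deltas": [[1,[0,0.3,-45],0],[1,[0,0.3,-90],0],[1,[0,0.3,-130],0],[1,[0,0.3,-160],0],[1,[0,0.3,-180],0],[1,[0,0.3,-197],0],[1,[0,0.3,-205],0],[1,[0,0.3,-205],0],[1,[0,0.3,-205],0],[0,[0,0.3,-205],0],[0,[0,0.3,-205],0],[0,[0,0.3,-205],0],[0,[0,0.3,-205],0],[0,[0,0.3,-205],0],[0,[0,0.3,-205],0],[0,[0,0.3,-205],0],[0,[0,0.3,-205],0]]}}

```text
time_s: 13.55
ee_pos: [610.9, -184.6, 23.2]
ee_rot: [140.8, 90.0, 0.2]
force: [-0.5, 1.0, 2.1]
gripper_width: 56.1
```

Emit:
{"op": "arm_command", "data": {"deltas": [[0,[0,0,15],0],[0,[0,0,40],0],[0,[0,0,80],0],[0,[0,0,110],0],[0,[-1,35,110],-0.1],[0,[-1,75,110],-0.22],[0,[-2,115,110],-0.34],[0,[-3,155,110],-0.46],[0,[-4,195,110],-0.58],[0,[-5,235,110],-0.7],[0,[-6,275,110],-0.82],[0,[-6.6,310,110],-0.92],[0,[-6.6,332,110],-0.97],[0,[-6.6,345.2,110],-1.005],[0,[-6.6,345.2,110],-1.005],[0,[-6.6,345.2,110],-1.005],[0,[-6.6,345.2,110],-1.005],[0,[-6.6,345.2,90],-1.005],[0,[-6.6,345.2,80],-1.005],[0,[-6.6,345.2,80],-1.005]]}}

```text
time_s: 15.55
ee_pos: [603.1, 159.4, 101.1]
ee_rot: [34.9, 89.8, -163.4]
force: [-0.1, 0.4, -1.3]
gripper_width: 55.8
```

```bash
cat > sc.py <<'E'
from h import *
import sys
f=cams.grab_frame("scene")
im=f["img"][150:270,240:380,::-1]
cv2.imwrite(f"pics/{sys.argv[1]}.png",cv2.resize(im,None,fx=5,fy=5,interpolation=cv2.INTER_CUBIC))
E
python3 w.py yellow_box 80 w6;python3 sc.py s6
```

```text
15.55 [603.1 159.4 101.1] jaw -108.28 R20 [-1.     0.002  0.004] 55.8 [-0.1  0.4 -1.3]
0.93 [254.8, 205.4] 16707
```

View pics/w6.png

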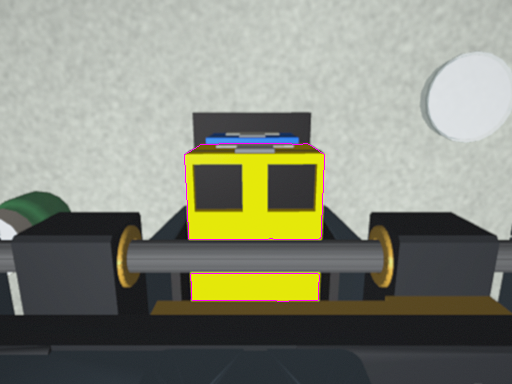

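View pics/s6.png

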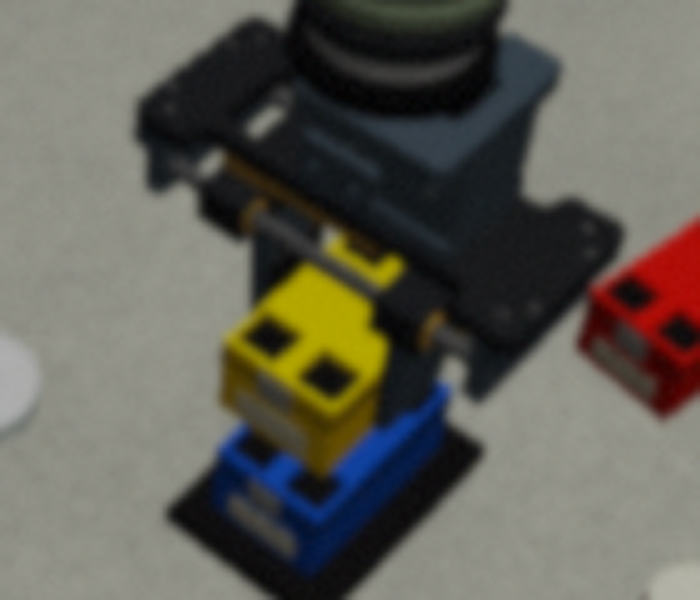

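Emit:
{"op": "arm_command", "data": {"deltas": [[0,[0,0,-8],0],[0,[0,0,-16],0],[0,[0,0,-22],0],[0,[0,0,-24],0],[0,[0,0,-24],0],[0,[0,0,-24],0],[0,[0,0,-24],0]]}}

```text
time_s: 16.4
ee_pos: [604.6, 160.6, 79.3]
ee_rot: [-154.3, 90.0, 7.4]
force: [0.5, 0.3, -0.8]
gripper_width: 55.8
```

```bash
python3 w.py blue_box 80 w7;python3 sc.py s7
```

```text
16.4 [604.6 160.6  79.3] jaw -108.23 R20 [-1.    -0.    -0.001] 55.8 [ 0.5  0.3 -0.8]
0.6 [254.7, 140.4] 482
```

View pics/w7.png

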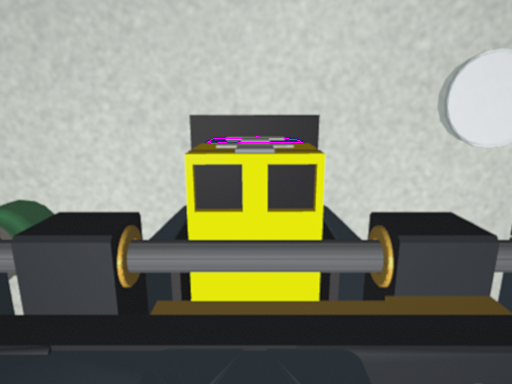

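View pics/s7.png

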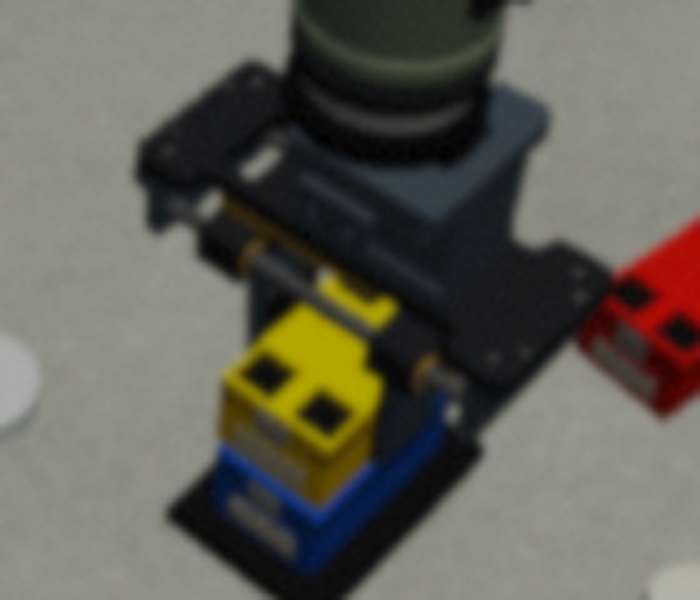

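Emit:
{"op": "arm_command", "data": {"deltas": [[0,[0,0,-1.5],0],[0,[0,0,-3],0],[0,[0,0,-4],0],[0,[0,0,-5],0],[0,[0,0,-6],0],[0,[0,0,-6.5],0],[0,[0,0,-7],0],[0,[0,0,-7.5],0],[0,[0,0,-7.5],0],[0,[0,0,-7.5],0],[0,[0,0,-7.5],0]]}}

```text
time_s: 17.65
ee_pos: [604.3, 160.6, 72.2]
ee_rot: [-166.0, 90.0, -4.2]
force: [-3.2, -0.9, 4.6]
gripper_width: 56.0
```

Emit:
{"op": "arm_command", "data": {"deltas": [[1,[0,0,0],0],[1,[0,0,0],0],[1,[0,0,0],0],[1,[0,0,0],0],[1,[0,0,0],0],[1,[0,0,0],0],[1,[0,0,10],0],[1,[0,0,40],0],[1,[0,0,90],0],[1,[0,0,140],0],[1,[0,0,165],0],[1,[0,0,165],0],[1,[0,0,165],0],[1,[0,0,165],0]]}}

```text
time_s: 19.05
ee_pos: [603.3, 160.3, 234.9]
ee_rot: [33.2, 89.8, -165.1]
force: [0.3, -0.6, -0.8]
gripper_width: 91.1
```

```bash
cat > st.py <<'E'
from h import *
import sys
n=sys.argv[1]; z=float(sys.argv[2])
v=[]
for c in("wrist","scene","top"):
    f,o=look([n],c)
    if n in o:
        for zz in ((z-4,z,z+4) if c!="top" else (z,)):
            x,e=fit([o[n][:2]],n,zz); print(c,zz,x[:2].round(1),np.degrees(x[2]).round(1),round(e,3),o[n][2])
    if c!="top":
        im=f["img"][:,:,::-1] 
        if c=="scene": im=cv2.resize(im[150:270,240:380],None,fx=4,fy=4,interpolation=cv2.INTER_CUBIC)
        v.append(cv2.resize(im,(int(im.shape[1]*290/im.shape[0]),290)))
cv2.imwrite(f"pics/{sys.argv[3]}.png",np.hstack(v))
print(env.state()["time_s"])
E
python3 st.py yellow_box 49 st2
```

```text
wrist 45.0 [604.  160.6] 161.8 0.038 0.78
wrist 49.0 [604.7 160.4] 161.8 0.024 0.78
wrist 53.0 [606.  159.8] -18.0 0.025 0.78
scene 45.0 [601.  159.3] 161.5 0.043 0.78
scene 49.0 [604.  160.1] 161.9 0.036 0.78
scene 53.0 [607.3 160.8] -18.3 0.031 0.78
top 49.0 [644. 170.] 25.7 61.251 0.47
19.35
```

View pics/st2.png

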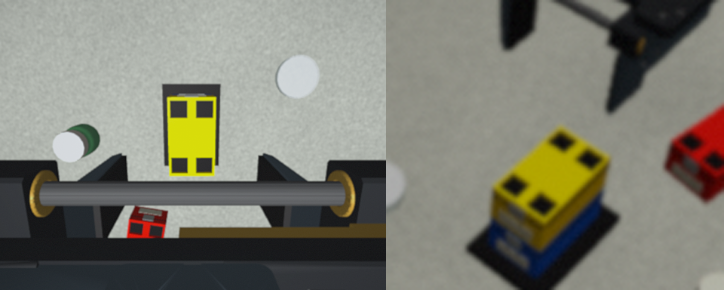

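Emit:
{"op": "arm_command", "data": {"deltas": [[1,[-20,15,0],0.14],[1,[-40,35,0],0.29],[1,[-80,70,0],0.44],[1,[-110,95,0],0.59],[1,[-140,115,0],0.74],[1,[-152.7,129.1,0],0.89],[1,[-152.7,129.1,0],1.04],[1,[-152.7,129.1,0],1.19],[1,[-152.7,129.1,0],1.34],[1,[-152.7,129.1,0],1.49],[1,[-152.7,129.1,0],1.64],[1,[-152.7,129.1,0],1.79],[1,[-152.7,129.1,0],1.94],[1,[-152.7,129.1,0],2.09],[1,[-152.7,129.1,0],2.24],[1,[-152.7,129.1,0],2.39],[1,[-152.7,129.1,0],2.54],[1,[-152.7,129.1,0],2.69],[1,[-152.7,129.1,0],2.84],[1,[-152.7,129.1,0],2.971]]}}

```text
time_s: 21.35
ee_pos: [451.6, 289.6, 236.2]
ee_rot: [-123.5, 90.0, -151.2]
force: [1.1, -0.0, 0.2]
gripper_width: 91.0
```

Emit:
{"op": "arm_command", "data": {"deltas": [[1,[0,0,0],0],[1,[0,0,0],0],[1,[0,0,0],0]]}}

```text
time_s: 21.65
ee_pos: [451.6, 289.7, 236.4]
ee_rot: [146.6, 90.0, 118.5]
force: [0.3, -0.1, -0.7]
gripper_width: 91.3
```

```bash
python3 w.py red_box 0 w8 fit
```

```text
21.65 [451.6 289.7 236.4] jaw 61.89 R20 [-1.  0. -0.] 91.3 [ 0.3 -0.1 -0.7]
0.94 [255.5, 168.3] 5056
[451.3 289.1] 151.7 0.021
```

View pics/w8.png

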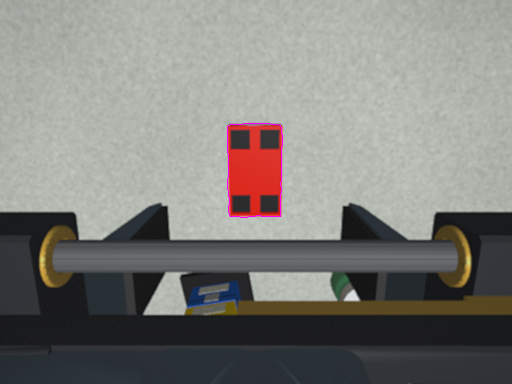

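Emit:
{"op": "arm_command", "data": {"deltas": [[1,[0,-0.3,-45],0],[1,[0,-0.3,-90],0],[1,[0,-0.3,-130],0],[1,[0,-0.3,-165],0],[1,[0,-0.3,-190],0],[1,[0,-0.3,-206],0],[1,[0,-0.3,-213.5],0],[1,[0,-0.3,-213.5],0],[1,[0,-0.3,-213.5],0],[0,[0,-0.3,-213.5],0],[0,[0,-0.3,-213.5],0],[0,[0,-0.3,-213.5],0],[0,[0,-0.3,-213.5],0],[0,[0,-0.3,-213.5],0],[0,[0,-0.3,-213.5],0],[0,[0,-0.3,-213.5],0],[0,[0,-0.3,-213.5],0]]}}

```text
time_s: 23.45
ee_pos: [451.7, 289.4, 23.2]
ee_rot: [67.6, 90.0, 39.6]
force: [-0.1, -0.1, 2.8]
gripper_width: 56.2
```

Emit:
{"op": "arm_command", "data": {"deltas": [[0,[0,0,15],0],[0,[0,0,40],0],[0,[0,0,80],0],[0,[0,0,120],0],[0,[0,0,150],0],[0,[30,-25,150],0.06],[0,[60,-50,150],0.12],[0,[90,-76,150],0.171],[0,[120,-101,150],0.171],[0,[140,-118,150],0.171],[0,[152.7,-128.9,150],0.171],[0,[152.7,-128.9,150],0.171],[0,[152.7,-128.9,150],0.171],[0,[152.7,-128.9,130],0.171],[0,[152.7,-128.9,115],0.171],[0,[152.7,-128.9,105],0.171],[0,[152.7,-128.9,101],0.171],[0,[152.7,-128.9,101],0.171],[0,[152.7,-128.9,101],0.171],[0,[152.7,-128.9,101],0.171]]}}

```text
time_s: 25.45
ee_pos: [604.8, 160.7, 124.8]
ee_rot: [36.2, 89.9, 18.0]
force: [-0.6, 0.4, -1.9]
gripper_width: 56.1
```

```bash
python3 w.py yellow_box 80 w9;python3 sc.py s9
```

```text
25.45 [604.8 160.7 124.8] jaw 71.8 R20 [-1.     0.001  0.001] 56.1 [-0.6  0.4 -1.9]
0.66 [252.7, 120.9] 2453
0.62 [250.6, 139.2] 472
```

View pics/w9.png

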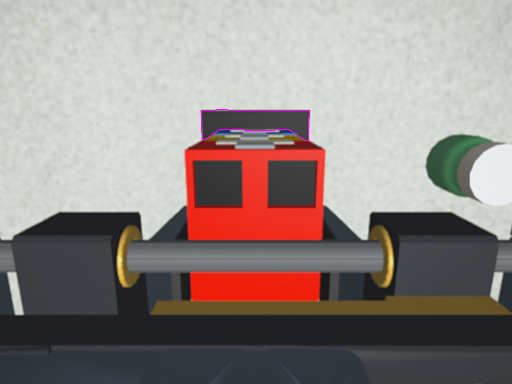

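View pics/s9.png

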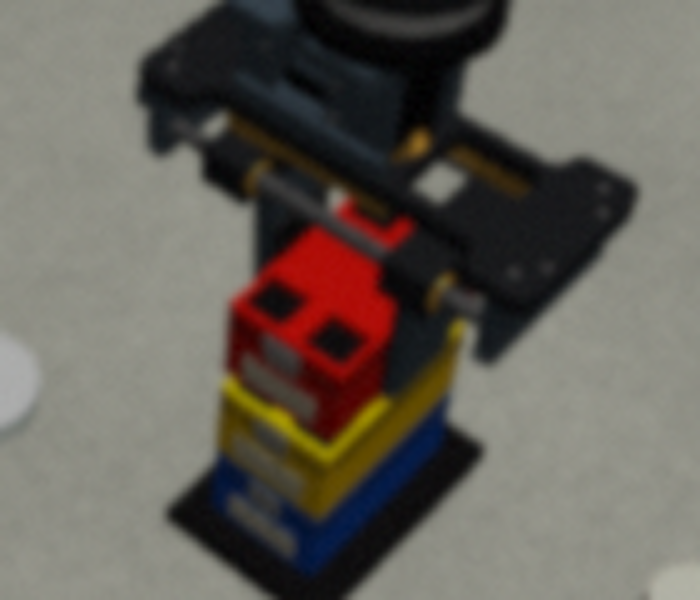

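```bash
cat > ov.py <<'E'
from h import *
import sys
# args: tag, then z,x,y,yawdeg,kind triplets
f=cams.grab_frame("scene"); k=6
im=cv2.resize(f["img"][:,:,::-1],None,fx=k,fy=k,interpolation=cv2.INTER_CUBIC)
for a in sys.argv[2:]:
    z,x,y,yw,h=map(float,a.split(",")); c,s=np.cos(np.radians(yw)),np.sin(np.radians(yw))
    P=prism(96,56,6,h)@np.array([[c,-s,0],[s,c,0],[0,0,1]]).T+[x,y,z]
    u=(cv2.projectPoints(P,f["rvec"],f["tvec"],f["K"],None)[0][:,0]+.5)*k
    for i in range(8):
        for b in(1,2,4):
            if not i&b: cv2.line(im,*[tuple(int(v) for v in u[j]) for j in(i,i|b)],(255,255,255),1)
cv2.imwrite(f"pics/{sys.argv[1]}.png",im[160*k:262*k,250*k:370*k])
E
python3 ov.py o9 101.8,604.8,160.7,-18.2,49 49,604.3,160.5,-18.2,49 5,604.3,160.5,-18.2,49
```

```text
(no output)
```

View pics/o9.png

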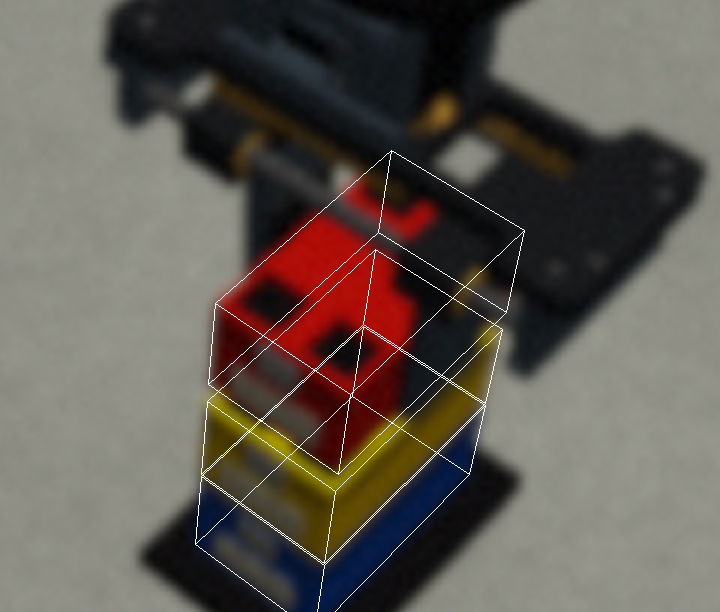

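Emit:
{"op": "arm_command", "data": {"deltas": [[0,[0,0,-1.5],0],[0,[0,0,-3],0],[0,[0,0,-4],0],[0,[0,0,-5],0],[0,[0,0,-6],0],[0,[0,0,-7],0],[0,[0,0,-8],0],[0,[0,0,-8.5],0],[0,[0,0,-8.5],0],[0,[0,0,-8.5],0],[0,[0,0,-8.5],0]]}}

```text
time_s: 26.75
ee_pos: [604.4, 160.5, 116.1]
ee_rot: [40.7, 90.0, 22.5]
force: [-1.2, -0.9, 4.9]
gripper_width: 56.1
```

Contact at the expected seated height; release.

Emit:
{"op": "arm_command", "data": {"deltas": [[1,[0,0,0],0],[1,[0,0,0],0],[1,[0,0,0],0],[1,[0,0,0],0],[1,[0,0,0],0],[1,[0,0,0],0],[1,[0,0,10],0],[1,[0,0,40],0],[1,[0,0,90],0],[1,[0,0,130],0],[1,[0,0,130],0],[1,[0,0,130],0],[1,[0,0,130],0]]}}

```text
time_s: 28.05
ee_pos: [603.6, 160.3, 244.5]
ee_rot: [-150.3, 89.9, -168.5]
force: [-0.5, -0.8, -0.0]
gripper_width: 91.2
```

```bash
python3 st.py red_box 93 st3; python3 ov.py o10 93,604.3,160.5,-18.2,49 49,604.3,160.5,-18.2,49 5,604.3,160.5,-18.2,49
```

```text
wrist 89.0 [602.8 160.6] -18.3 0.074 0.56
wrist 93.0 [603.1 160.4] 161.8 0.083 0.56
wrist 97.0 [602.9 160.4] 161.8 0.112 0.56
scene 89.0 [635.4 168.2] 167.6 1.849 0.69
scene 93.0 [640.  168.5] 166.7 1.881 0.69
scene 97.0 [641.6 169.3] -12.6 1.915 0.69
top 93.0 [623.5 174.6] 30.9 13.48 0.47
28.35
```

View pics/st3.png

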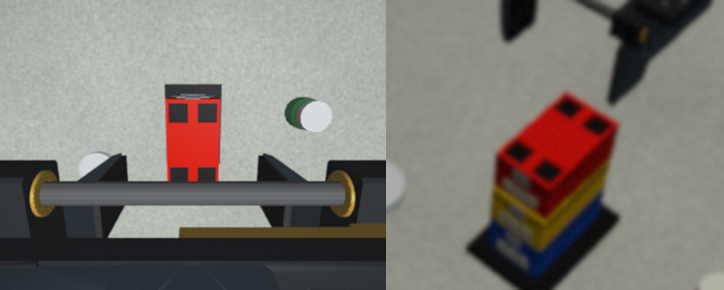

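View pics/o10.png

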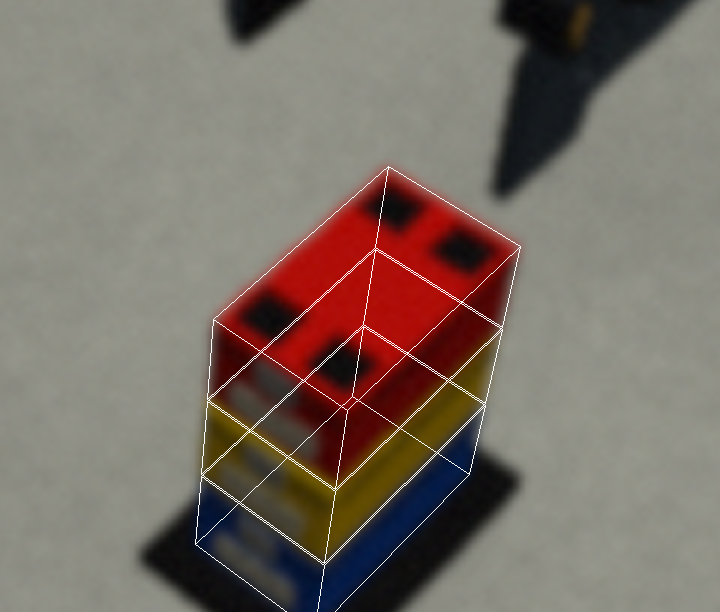

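Emit:
{"op": "arm_command", "data": {"deltas": [[1,[-133.6,-464.4,0],0.267],[1,[-133.6,-464.4,0],0.267],[1,[-133.6,-464.4,0],0.267],[1,[-133.6,-464.4,0],0.267],[1,[-133.6,-464.4,0],0.267],[1,[-133.6,-464.4,0],0.267],[1,[-133.6,-464.4,0],0.267],[1,[-133.6,-464.4,0],0.267],[1,[-133.6,-464.4,0],0.267],[1,[-133.6,-464.4,0],0.267],[1,[-133.6,-464.4,0],0.267],[1,[-133.6,-464.4,0],0.267],[1,[-133.6,-464.4,0],0.267],[1,[-133.6,-464.4,0],0.267],[1,[-133.6,-464.4,0],0.267],[1,[-133.6,-464.4,0],0.267]]}}

```text
time_s: 30.0
ee_pos: [471.0, -303.2, 245.6]
ee_rot: [47.9, 90.0, 45.0]
force: [1.1, -0.6, 0.2]
gripper_width: 91.1
```

```bash
python3 w.py carrier 0 w11 fit
```

```text
30.0 [ 471.  -303.2  245.6] jaw 87.17 R20 [-1.  0.  0.] 91.1 [ 1.1 -0.6  0.2]
0.62 [255.3, 168.8] 4363
[ 470.9 -303.6] -3.9 0.021
```

View pics/w11.png

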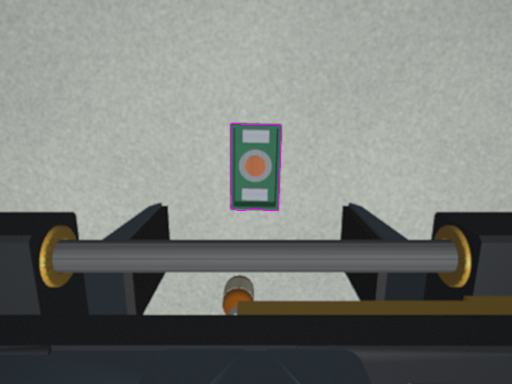

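Emit:
{"op": "arm_command", "data": {"deltas": [[1,[0.2,0,-45],0],[1,[0.2,0,-90],0],[1,[0.2,0,-135],0],[1,[0.2,0,-175],0],[1,[0.2,0,-203],0],[1,[0.2,0,-219],0],[1,[0.2,0,-227.5],0],[1,[0.2,0,-227.5],0],[1,[0.2,0,-227.5],0],[0,[0.2,0,-227.5],0],[0,[0.2,0,-227.5],0],[0,[0.2,0,-227.5],0],[0,[0.2,0,-227.5],0],[0,[0.2,0,-227.5],0],[0,[0.2,0,-227.5],0],[0,[0.2,0,-227.5],0],[0,[0.2,0,-227.5],0]]}}

```text
time_s: 31.8
ee_pos: [470.9, -303.9, 18.2]
ee_rot: [76.5, 90.0, 73.6]
force: [-0.5, 1.4, 4.9]
gripper_width: 55.8
```

Emit:
{"op": "arm_command", "data": {"deltas": [[0,[0,0,15],0],[0,[0,0,45],0],[0,[0,0,90],0],[0,[0,0,135],0],[0,[0,0,180],0],[0,[5,20,200],0],[0,[17,60,200],-0.05],[0,[29,100,200],-0.1],[0,[40,140,200],-0.15],[0,[52,180,200],-0.2],[0,[63,220,200],-0.25],[0,[75,260,200],-0.269],[0,[86,300,200],-0.269],[0,[97,340,200],-0.269],[0,[109,380,200],-0.269],[0,[120,420,200],-0.269],[0,[128,447,200],-0.269],[0,[133,464.4,200],-0.269],[0,[133,464.4,200],-0.269],[0,[133,464.4,200],-0.269]]}}

```text
time_s: 33.8
ee_pos: [603.6, 159.7, 217.4]
ee_rot: [-115.2, 89.9, -133.5]
force: [0.0, 0.4, -1.2]
gripper_width: 56.2
```

Emit:
{"op": "arm_command", "data": {"deltas": [[0,[0,0,-20],0],[0,[0,0,-38],0],[0,[0,0,-50],0],[0,[0,0,-54],0],[0,[0,0,-54],0],[0,[0,0,-54],0],[0,[0,0,-54],0]]}}

```text
time_s: 34.5
ee_pos: [604.5, 160.5, 165.0]
ee_rot: [32.3, 89.9, 14.0]
force: [-0.6, -0.4, -1.1]
gripper_width: 56.0
```

```bash
python3 w.py carrier 146 w12;python3 ov.py o12 146,603.9,160.5,-18.2,36 93,603.9,160.5,-18.2,49
```

```text
34.5 [604.5 160.5 165. ] jaw 71.67 R20 [-1.     0.001  0.002] 56.0 [-0.6 -0.4 -1.1]
0.84 [255.9, 203.6] 16330
```

View pics/w12.png

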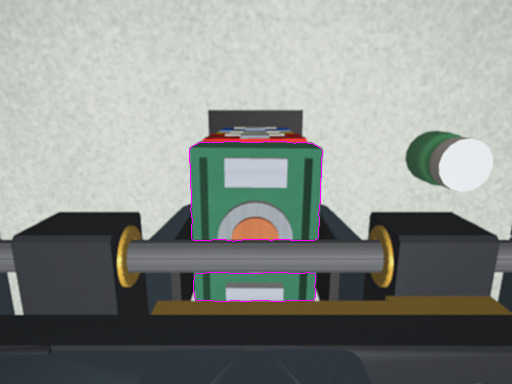

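View pics/o12.png

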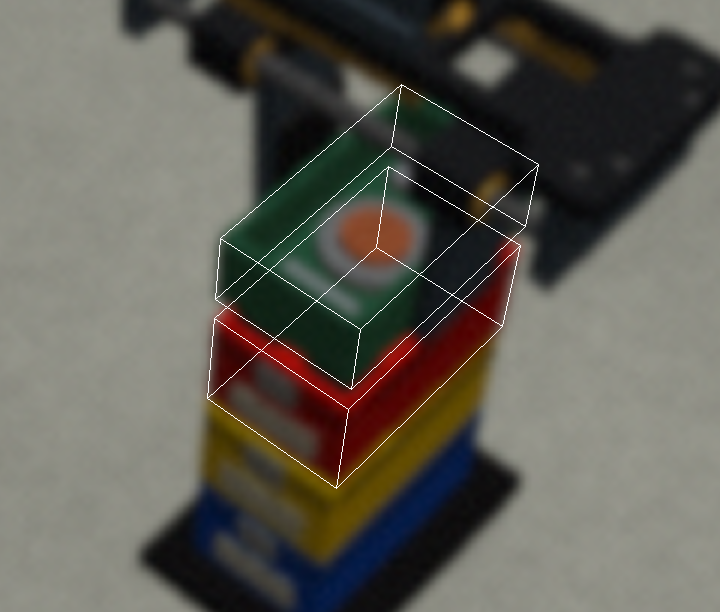

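Emit:
{"op": "arm_command", "data": {"deltas": [[0,[0,0,-1.5],0],[0,[0,0,-3],0],[0,[0,0,-4],0],[0,[0,0,-5],0],[0,[0,0,-6],0],[0,[0,0,-7],0],[0,[0,0,-8],0],[0,[0,0,-9],0],[0,[0,0,-9.5],0],[0,[0,0,-9.5],0],[0,[0,0,-9.5],0],[0,[0,0,-9.5],0]]}}

```text
time_s: 35.85
ee_pos: [604.1, 160.5, 155.1]
ee_rot: [39.2, 89.9, 20.8]
force: [-1.1, 0.9, 5.4]
gripper_width: 55.8
```

Emit:
{"op": "arm_command", "data": {"deltas": [[1,[0,0,0],0],[1,[0,0,0],0],[1,[0,0,0],0],[1,[0,0,0],0],[1,[0,0,0],0],[1,[0,0,0],0],[1,[0,0,10],0],[1,[0,0,40],0],[1,[0,0,80],0],[1,[0,0,110],0],[1,[-40,-30,110],0],[1,[-80,-60,110],0],[1,[-120,-90,110],0],[1,[-120,-90,110],0],[1,[-120,-90,110],0],[1,[-120,-90,110],0]]}}

```text
time_s: 37.45
ee_pos: [485.1, 70.9, 265.3]
ee_rot: [32.7, 89.9, 14.4]
force: [0.2, -0.1, -0.8]
gripper_width: 90.8
```

```bash
python3 ov.py o13 137,604,160.5,-18.2,36 93,604,160.5,-18.2,49 49,604.3,160.5,-18.2,49 5,604.3,160.5,-18.2,49; python3 - <<'E'
from h import *
for c in("scene","top"):
    f,o=look(["carrier","oil_bottle","dish","stain_jar"],c)
    for n in o:
        x,e=fit([o[n][:2]],n,137 if n=="carrier" else 0); print(c,n,x.round(2),round(e,3))
    cv2.imwrite(f"pics/{c}_end.png",f["img"][:,:,::-1])
s=env.state();print(s["time_s"],s["force"],s["gripper_width"])
E
```

```text
scene carrier [603.91 160.15   2.81] 0.038
scene oil_bottle [ 6.3222e+02 -3.3464e+02  2.7000e-01] 0.374
scene dish [622.93  -8.41   1.74] 0.054
scene stain_jar [635.6  324.04   2.01] 0.181
top carrier [6.5287e+02 1.5900e+02 4.9000e-01] 4.341
top oil_bottle [ 6.2585e+02 -3.2536e+02  2.4000e-01] 0.36
top dish [625.33  -8.75   2.8 ] 0.299
top stain_jar [ 628.94 -325.69    0.91] 1.157
38.0 [ 0.16858855 -1.22594516 -0.13701676] 91.34723378200937
```

View pics/o13.png

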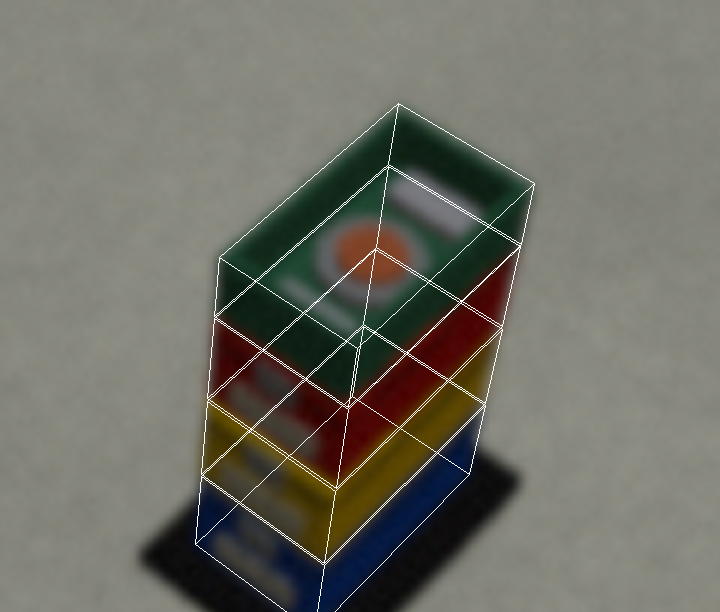

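View pics/top_end.png

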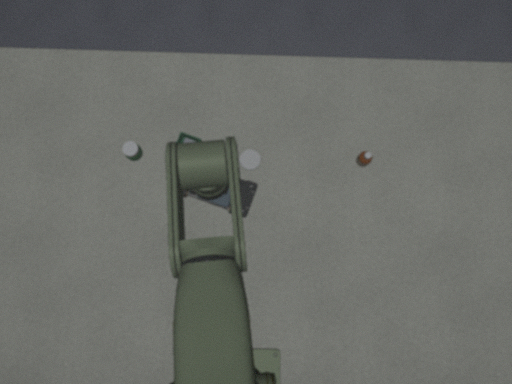

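The stack matches the seated model at every level. The jar (132,150), dish (250,159) and bottle (365,158) are where they started, so I'm handing in.

```bash
python3 -c "
from workcell import env
print(env.job_done())"
```

```text
the job is handed in; nothing more can be done
None
```

The stack is built on the tray in the order you asked for: blue, yellow, red, then the green carrier on top. I handed the job in at about 38 s of the 136 s allowed; it reports no verdict.

**Seating:** Each piece reached its expected seated height, at tool heights of 28, 72, 116 and 155 mm. The contact force was at most about 5 N before I released it. For the blue box it was only about 2 N above the free reading, so there I relied on the height.

**Alignment:** In the last scene picture, the model outlines drawn at the seated poses match all four pieces. The fits put each piece within about 1–2 mm of the one below and aligned within about 1°.

**Other objects:** The bottle, dish and jar show at the same pixels in the top view as at the start. The gripper is open and well clear of the stack.

**Checks that disagreed:** Some network results were unusable:
- At the start, the tray was once reported at the carrier's place.
- Once the arm or stack hid part of the view, the fits for yellow, red and carrier in the top view, red in the scene view and jar in the top view went wrong. I used the other views and outlines instead.
- The silhouette fits are loose in height, by about ±4 mm. The seated heights therefore rest on the arm readings and contact force.

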